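# Put the small paint tube away in the tilt-out bin

## Task

Put the small paint tube away: tip the wooden tilt-out bin forward on its bottom pivot until it rests fully open, lay the small tube inside it, then push the bin back until it clicks fully shut. Leave the big tube and the mug where they are.

Things in the scene. Friction and masses are not known exactly. Their poses are not given: they have to be found in the camera images.
- bin_unit: Housing of the tilt-out bin: light wooden box fixed to the table, 130 deep (x), 150 wide (y), 150 high (z) mm. Origin: centre of its underside; -x points out of its front, z up. Cheeks and top board 7 mm thick. The bin's level bottom pivot runs along y at x = -60, z = 16 mm. A hidden sprung ball catch holds the bin shut: about 5 N at the panel's top edge frees it.
- top_edge (a point): Middle of the front edge of the housing's top board (housing x = -30, z = 150 mm). Between this edge and the bin's front panel a slot is open to above. With the bin fully open, its panel and floor make a V with its bottom at the pivot, and its mouth is open to above from the panel's top edge to this edge, about 140 mm.
- tilt_bin (a joint): Bin's tilt about its pivot, rad: 0 = clicked shut (panel upright), grows as the top tips forward (housing -x) to the stop, 0.70 = fully open. Bin 0.4 kg. Tipped past about 0.5 it falls open by its weight and stays; below about 0.35 it falls back until the catch stops it ajar near 0.12; pushed on (about 5 N at the top edge) past 0.06 it snaps to 0.
- bin_lip (a point): Middle of the top edge of the bin's brown front panel (150 wide, 10 thick, 5 each side); axes turn with the bin, as the housing's when shut. 169 up, 10 forward of the pivot. Shut: 185 over the table, 35 over the housing, panel's back face at housing x -65: hook it there. Open: 176 forward, 139 up. Bin inside, from here: x 5 to 109, y +-58, floor z -164; back wall 70 high, sides 105 to 70.
- small_tube: The small paint tube, soft white metal with a plastic cap, 92 long (y, cap at -y) x 28 wide (x) x 24 high (z) mm, 30 to 65 g, lying on the table. Origin: middle of its underside. Grasp across its body (x) near the middle. It goes into the bin lengthwise along the bin's width.
- big_tube: The big paint tube, same looks, 125 long (y) x 42 wide x 36 high mm; too long for the bin. Stays where it is. Origin: middle of its underside.
- mug: Dotted tea mug, 78 mm across, 93 mm high, handle to +y. Stays where it is. Origin: underside.

How it is judged:
On the way, in this order (a step that is already met when the one before it is completed fails the run):
1. the bin is tipped fully open (value of joint tilt_bin above 0.6 rad and distance of small_tube from where it was at the start of the episode below 0.05 m), for 0.2 s.
2. the small tube lies released in the open bin (value of joint tilt_bin above 0.45 rad and x of small_tube in the frame of bin_lip between 0.002 and 0.112 m and y of small_tube in the frame of bin_lip between -0.06 and 0.06 m and z of small_tube in the frame of bin_lip between -0.174 and -0.094 m and contact force between small_tube and the fingers below 0.05 N), for 0.2 s.
At the end, for the whole second after the job is handed in: The bin is clicked shut (tilt under 0.03 rad) with the small tube at rest inside it (its origin within the bin's walls and less than 70 mm above the bin's floor); big tube and mug within 30 mm of where they stood and the mug upright (value of joint tilt_bin below 0.03 rad and x of small_tube in the frame of bin_lip between 0.002 and 0.112 m and y of small_tube in the frame of bin_lip between -0.06 and 0.06 m and z of small_tube in the frame of bin_lip between -0.174 and -0.094 m and linear speed of small_tube below 0.03 m/s); the robot touches nothing.
It fails at once if the big tube is moved more than 30 mm (distance of big_tube from where it was at the start of the episode above 0.03 m).
It fails at once if the mug is moved more than 30 mm or tipped (distance of mug from where it was at the start of the episode above 0.03 m or angle between mug's own z axis and vertical above 0.35 rad).
It also fails if it takes over 67 s, if anything falls off the work surface, if the arm or the gripper's body presses on something with over 40 N, if the wrist force passes 120 N, or if a joint passes its speed limit or range.

## Robot

A 6-joint arm with a two-finger parallel gripper is mounted at the origin on the work surface; the furniture and walls round the work are solid. World frame = base frame: x ahead of the robot, y to its left, z up, the work surface at z = 0. Lengths are in m, angles in rad, forces in N, time in s.
With the tool pointing down it reaches from about 0.35 to 0.875 m from the base axis. Payload 4.2 kg.
Tool frame: the origin (TCP) lies midway between the tips of the shut fingers; the grasp point (between the pads) lies 19 mm behind it; z points along the fingers, y is the line along which they close (so a half turn about z gives the same grasp; the last joint's range is limited). The gripper opens to 87 mm and grips with 3 to 60 N. Pads are 19 mm wide; open, the fingers measure 117 mm over their backs; the gripper's body (75 mm by 190 mm) begins 51 mm behind the grasp point.
Start: joints at [-0.948, 0.385, 0.008, 0, -1.194, -0.259], TCP at [0.222, -0.584, 0.223] pointing down, gripper open.
Joint ranges: [-3.14, 3.14], [-1.21, 2.06], [-1.07, 1.41], [-3.16, 2.05], [-2.99, -0.16], [-3.1, 3.1]. Speed limits (rad/s): [2.79, 2.79, 3.14, 3.14, 3.14, 3.14].

## Interface

Orientations are given as a unit quaternion [x, y, z, w].
In Python, from station import arm gives the robot as it stands. The module is installed in compiled form; this text tells all that it offers.
- The arm moves only by the shell command python3 -m inch 'ROWS' [FORCE]. ROWS is JSON, a list of rows, each a list of 7 numbers: the shift along the tool's x, y, z in m, then the turn, a rotation vector about the tool's x, y, z in degrees, then the opening, from 0 (shut) to 1 (fully open). In form: [[tx, ty, tz, ax, ay, az, claw], ...]. A call has 1 to 5 rows; each row is the pose to reach, as a shift and turn from the pose commanded when the call began, along the tool's axes at that moment; what a row does not reach only later rows make up. A row lasts 1/10 s, in which the tool goes at most 50 mm and 8.59 degrees, less where a joint would pass 70% of its speed; a pose out of reach is approached as far as the arm can. A call with a gripper value outside its range is refused whole. The fingers move at their own pace and stop on an object; FORCE is the grip in N (left out, the last holds). Time passes only in rows, so rows that repeat a pose let the fingers close. It gives the time, the measured TCP pose, the force, the opening and the grip force at its end, in the units of the state.
- arm.sense(): the state, without advancing time (a new reading comes with each control period).
- arm.get_image(name): name is "scene" or "top"; returns a dict with "img" (420x560x3 uint8, red, green, blue), "range_z" (420x560 float32, m along the optical axis (not along the pixel's ray), 0 where there is no reading), "fov_y" (degrees; the focal length in pixels is half the picture's height over the tangent of half this angle, whatever the lens; pixels are square), "cx", "cy" (the principal point, pixels), "k1" (the pictures are not rectified: a ray, as slopes to the right and down, at radius r is drawn at 1 + k1 r^2 times it, then the intrinsics apply), "R" (3x3) and "t" (3): a world point X has camera coordinates R X + t. Camera axes: x right, y down, z forward; pixel columns grow to the right and rows downward; lengths in m; the calibration is good to about 2 mm. A picture is of the moment at which its call begins.
- arm.hand_in(): hands the job in; it is judged then, once.
The state is a dict: "clock": time; "joints": joint angles; "joint_velocities": joint speeds; "joint_torque": joint torques, N m; "eef_pos": TCP position; "orientation": TCP orientation; "wrist_force": force on the tool from outside, world axes, zero at the start; "torque": the same for the moment, N m; "opening": finger opening in m; "grasp_force": force on a finger pad.
Only numpy, scipy, OpenCV 4.12 (cv2) and the standard library are available. Lean on these libraries where they do the work, as an engineer would, in place of code of your own. Each camera call takes 0.05 s, during which the arm holds its last target. There are 200 camera calls.

## Working session

There is one attempt and no reset: what is moved stays moved. The work goes in short steps, Python scripts to look and compute and a shell command to move; the robot and the scene stay as the last step left them, time stands still between calls to the robot, and variables do not carry over. Pictures are saved under pics/ and viewed, at most 10 in all, crops included, and the job is handed in when it is done.

```bash
mkdir -p pics
python3 - <<'E'
from station import arm
import cv2,pickle
d={}
for n in("scene","top"):
    d[n]=arm.get_image(n); cv2.imwrite(f"pics/{n}0.png",d[n]["img"][:,:,::-1])
    print(n,{k:d[n][k] for k in("fov_y","cx","cy","k1","R","t")})
pickle.dump(d,open("d0.pkl","wb"))
s=arm.sense();print(s)
E
```

```text
scene {'fov_y': 52.21982628414793, 'cx': 274.64984759869867, 'cy': 211.26450961309112, 'k1': -0.03169574398845232, 'R': array([[-0.96225351,  0.27211433, -0.00468787],
       [ 0.24276364,  0.85042247, -0.4667413 ],
       [-0.12302033, -0.4502615 , -0.88438147]]), 't': array([ 0.39507462, -0.06770224,  1.13702363])}
top {'fov_y': 45.04462188976846, 'cx': 273.84188274690734, 'cy': 215.8637826334273, 'k1': 0.027993158403760997, 'R': array([[-0.40854052, -0.91273725, -0.00231521],
       [-0.89298878,  0.40022338, -0.20589385],
       [ 0.18885358, -0.08204853, -0.97857159]]), 't': array([0.18094976, 0.36123515, 1.28369848])}
{'clock': 0.1, 'joints': array([-9.48421582e-01,  3.85490405e-01,  6.79659919e-03, -4.20628607e-04,
       -1.19399907e+00, -2.58584174e-01]), 'joint_velocities': array([ 0.00114832, -0.00356339,  0.00304743,  0.00313359,  0.00065665,
       -0.00012661]), 'joint_torque': array([ 1.47046944e-04, -3.91691709e+01,  1.87934643e+01,  4.23196614e+00,
        1.34732973e-02, -7.73633974e-05]), 'eef_pos': array([ 0.22220818, -0.58360744,  0.22157798]), 'orientation': array([-1.80817540e-01,  9.83516182e-01,  9.41108690e-04, -2.27491357e-04]), 'wrist_force': array([-0.97476907,  0.43663098, -0.12080125]), 'torque': array([0.01773831, 0.00611701, 0.00183359]), 'grasp_force': 0.0, 'opening': 0.0871153846983352}
```

View pics/scene0.png

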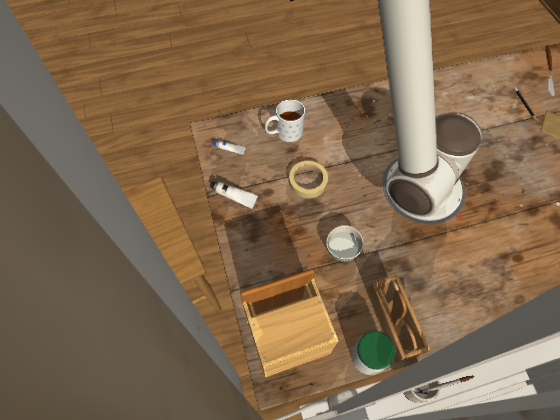

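View pics/top0.png

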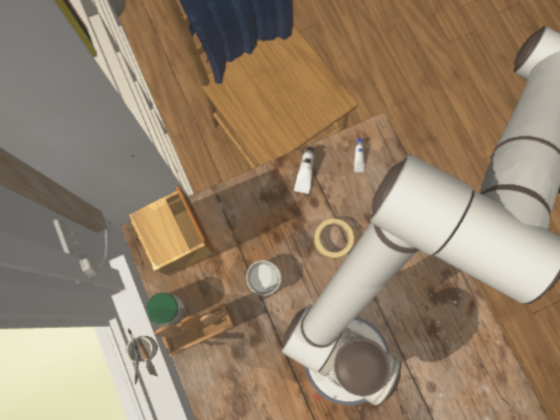

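The scene view shows the small tube at (228,146), the big tube at (236,193), the mug at (289,120), and the bin at (290,320) with its brown panel along (243,290)-(315,275). In the top view the small tube is at (359,155) and the panel's top edge runs from about (180,190) to (205,235).

```bash
cat > h.py <<'E'
import numpy as np,cv2
def K(d):
    f=210/np.tan(np.radians(d["fov_y"]/2));return np.array([[f,0,d["cx"]],[0,f,d["cy"]],[0,0,1.]])
def rays(d,uv):
    p=cv2.undistortPoints(np.array(uv,float).reshape(-1,1,2),K(d),np.array([d["k1"],0,0,0,0.]),None,None,None) if 0 else cv2.undistortPoints(np.array(uv,float).reshape(-1,1,2),K(d),np.array([d["k1"],0,0,0.]))
    p=p[:,0];return np.c_[p,np.ones(len(p))]
def plane(d,uv,z):
    r=rays(d,uv)@d["R"];c=-d["R"].T@d["t"];return c+r*((z-c[2])/r[:,2])[:,None]
def cloud(d):
    v,u=np.mgrid[0:420,0:560];r=rays(d,np.c_[u.ravel(),v.ravel()])
    P=(r*d["range_z"].reshape(-1,1)-d["t"])@d["R"];P[d["range_z"].ravel()==0]=np.nan
    return P.reshape(420,560,3)
E
python3 - <<'E'
import pickle;from h import *
d=pickle.load(open("d0.pkl","rb"))
for n,pts in (("scene",dict(small=(228,146),big=(236,193),mug=(289,120))),("top",dict(small=(359,155),big=(305,172)))):
    P=cloud(d[n]);
    for k,(u,v) in pts.items():
        w=P[v-25:v+26,u-25:u+26].reshape(-1,3);m=(w[:,2]>.008)&(w[:,2]<.12);m=m.reshape(51,51).astype(np.uint8)
        nl,lab=cv2.connectedComponents(m);L=lab[25,25];q=w[(lab==L).ravel()] if L else w[m.ravel()>0]
        print(n,k,L,len(q));(c,s,a)=cv2.minAreaRect((q[:,:2]*1000).astype(np.float32));print(c,s,a,q[:,2].max())
    # housing top
    m=(abs(P[:,:,2]-.15)<.006); nl,lab,st,ce=cv2.connectedComponentsWithStats(m.astype(np.uint8))
    for i in range(1,nl):
        if st[i,4]>300:
            q=P[lab==i];print("z.15",st[i],cv2.boxPoints(cv2.minAreaRect((q[:,:2]*1000).astype(np.float32))).round(),cv2.minAreaRect((q[:,:2]*1000).astype(np.float32))[2])
    m=(abs(P[:,:,2]-.182)<.008); nl,lab,st,ce=cv2.connectedComponentsWithStats(m.astype(np.uint8))
    for i in range(1,nl):
        if st[i,4]>25:
            q=P[lab==i];r=cv2.minAreaRect((q[:,:2]*1000).astype(np.float32));print("z.18",st[i],r)
for n,s in(("scene",(225,255,130,130)),("top",(120,180,110,110))):
    x,y,w,h=s;im=cv2.resize(d[n]["img"][y:y+h,x:x+w,::-1],None,fx=4,fy=4,interpolation=cv2.INTER_CUBIC)
    cv2.imwrite(f"pics/c_{n}.png",im)
a,b=[cv2.resize(cv2.imread(f"pics/c_{n}.png"),(400,400)) for n in("scene","top")]
cv2.imwrite("pics/crop.png",np.hstack([a,b]))
E
```

```text
scene small 1 157
(482.7899169921875, -266.1507568359375) (23.700456619262695, 65.02078247070312) 60.469242095947266 0.026318253444402365
scene big 1 437
(502.1000671386719, -113.21073150634766) (37.452213287353516, 102.13368225097656) 57.18613052368164 0.03611884880249348
scene mug 1 1139
(302.029296875, -262.3835754394531) (107.90961456298828, 77.9856185913086) 35.168487548828125 0.09602274934316737
z.15 [ 242  278   97   90 4174] [[380. 339.]
 [387. 208.]
 [538. 216.]
 [531. 347.]] 3.0531883239746094
z.18 [389 160  82  49 473] ((71.09593200683594, 52.931705474853516), (173.0865020751953, 119.98648071289062), 35.505523681640625)
z.18 [240 269  75  30 482] ((463.1289367675781, 208.57415771484375), (149.78781127929688, 11.321182250976562), 3.222212076187134)
z.18 [397 290  10  19  71] ((244.38516235351562, 302.5286560058594), (36.401676177978516, 7.485584735870361), 88.89568328857422)
top small 2 188
(476.4498291015625, -269.3624267578125) (24.72081184387207, 78.75267028808594) 62.28335952758789 0.028082450948977974
top big 1 432
(497.9547119140625, -117.9749755859375) (37.3449020385
[... 1011 characters left out ...]
493408203125, 126.4754867553711), 53.48567199707031)
z.18 [292 304  20  17  43] ((153.0270233154297, 62.857322692871094), (8.688892364501953, 53.043819427490234), 12.939284324645996)
z.18 [181 315  15   8  44] ((242.4153289794922, 299.62347412109375), (34.29600143432617, 6.778891086578369), 89.78917694091797)
z.18 [282 325  54  56 196] ((56.044517517089844, 101.0106201171875), (152.93150329589844, 50.11811065673828), 17.204090118408203)
z.18 [387 354  15  13  52] ((-22.027145385742188, -80.60505676269531), (37.54546356201172, 10.99326229095459), 26.227676391601562)
z.18 [362 396  21   9  52] ((-78.42648315429688, 3.4738845825195312), (41.676422119140625, 9.54684066772461), 43.57131576538086)
```

View pics/crop.png

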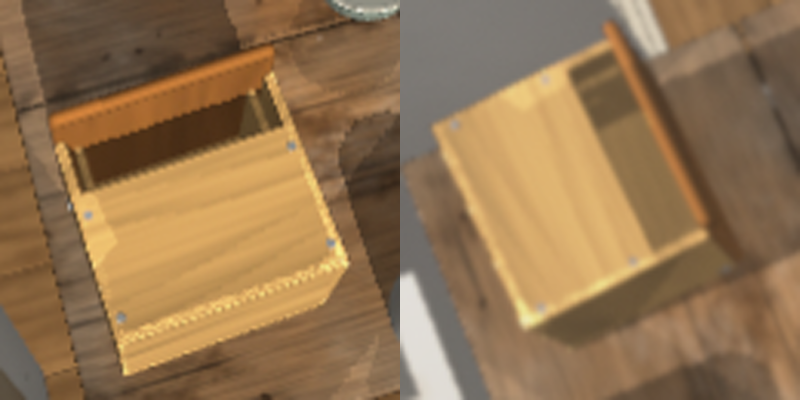

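The crop shows the bin shut, with the brown panel upright in front of the dark slot, facing world -y. Next I refine the tube pose by colour and write a helper that works out shifts.

```bash
cat >> h.py <<'E'
from scipy.spatial.transform import Rotation as Ro
L=np.array([461.8,206.3]);f=np.array([.055,-.9985])
def binP(F,side=0): return L+(F-70)*f+side*np.array([.9985,.055])  # mm
def goto(s,xy,z,yaw):
    "xy,z mm; yaw: world heading (deg) of tool y, modulo 180; tool straight down -> tool shift, turn"
    R0=Ro.from_quat(s["orientation"]);sh=R0.inv().apply(np.r_[xy,z]/1000-s["eef_pos"])
    y0=np.degrees(np.arctan2(*R0.apply([0,1,0])[1::-1]));c=[]
    y=y0+(yaw-y0+90)%180-90;t=np.radians(y)
    T=Ro.from_matrix(np.array([[np.sin(t),np.cos(t),0],[-np.cos(t),np.sin(t),0],[0,0,-1.]]).T.T) if 0 else Ro.from_matrix(np.c_[[np.sin(t),-np.cos(t),0],[np.cos(t),np.sin(t),0],[0,0,-1.]])
    print("pos",(s["eef_pos"]*1000).round(1),"yaw",y0.round(1),"-> shift",sh.round(4),"turn",(R0.inv()*T).as_rotvec(degrees=True).round(1))
E
python3 - <<'E'
import pickle;from h import *;from station import arm
d=pickle.load(open("d0.pkl","rb"))
for n,(u,v) in(("scene",(228,146)),("top",(359,155))):
    im=d[n]["img"][v-28:v+28,u-28:u+28].astype(int);r,g,b=im[...,0],im[...,1],im[...,2]
    m=(((b>r-12)&(b>110))|(b>r+20)).astype(np.uint8)
    nl,lab,st,ce=cv2.connectedComponentsWithStats(cv2.morphologyEx(m,cv2.MORPH_CLOSE,np.ones((3,3))))
    i=1+st[1:,4].argmax();ys,xs=np.where(lab==i);P=plane(d[n],np.c_[xs+u-28,ys+v-28],.012)[:,:2]*1000
    print(n,st[i],cv2.minAreaRect(P.astype(np.float32)),P.mean(0))
s=arm.sense()
goto(s,[450,-200],250,93.2);print(binP(45))
E
```

```text
scene [12 23  5  5 23] ((506.27197265625, -281.8937683105469), (14.393787384033203, 11.16272258758545), 77.93694305419922) [ 506.15552577 -282.37046925]
top [26 20  6  8 34] ((479.3482666015625, -272.65118408203125), (13.635542869567871, 20.240400314331055), 64.01727294921875) [ 480.89684701 -272.77637475]Traceback (most recent call last):
  File "<stdin>", line 10, in <module>
  File "h.py", line 21, in goto
    T=Ro.from_matrix(np.array([[np.sin(t),np.cos(t),0],[-np.cos(t),np.sin(t),0],[0,0,-1.]]).T.T) if 0 else Ro.from_matrix(np.c_[[np.sin(t),-np.cos(t),0],[np.cos(t),np.sin(t),0],[0,0,-1.]])
                                                                                                           ~~~~~~~~~~~~~~^^^^^^^^^^^^^^^^^^^^^^^^^^^^^^^^^^^^^^^^^^^^^^^^^^^^^^^^^^^^^^^^^^^
  File "scipy/spatial/transform/_rotation.pyx", line 1143, in scipy.spatial.transform._rotation.Rotation.from_matrix
ValueError: Non-positive determinant (left-handed or null coordinate frame) in rotation matrix 0: [[ 0.99844076 -0.0558215   0.        ]
 [ 0.0558215   0.99844076  0.        ]
 [ 0.          0.         -1.        ]].
```

```bash
python3 - <<'E'
import re
s=open("h.py").read().split("\n")
s=[("    T=Ro.from_matrix(np.c_[[-np.sin(t),np.cos(t),0],[np.cos(t),np.sin(t),0],[0,0,-1.]])" if l.startswith("    T=") else l) for l in s]
open("h.py","w").write("\n".join(s))
E
python3 - <<'E'
import pickle;from h import *;from station import arm
d=pickle.load(open("d0.pkl","rb"))
I=[cv2.resize(d[n]["img"][v-25:v+25,u-25:u+25,::-1],None,fx=8,fy=8,interpolation=cv2.INTER_NEAREST) for n,(u,v) in(("scene",(228,146)),("top",(359,155)))]
cv2.imwrite("pics/tube.png",np.hstack(I))
goto(arm.sense(),[450,-200],250,93.2);print(binP(45))
E
```

```text
pos [ 222.2 -583.6  221.6] yaw 110.8 -> shift [-0.3493  0.2776 -0.0279] turn [ 0.1 -0.  17.6]
[460.425  231.2625]
```

View pics/tube.png

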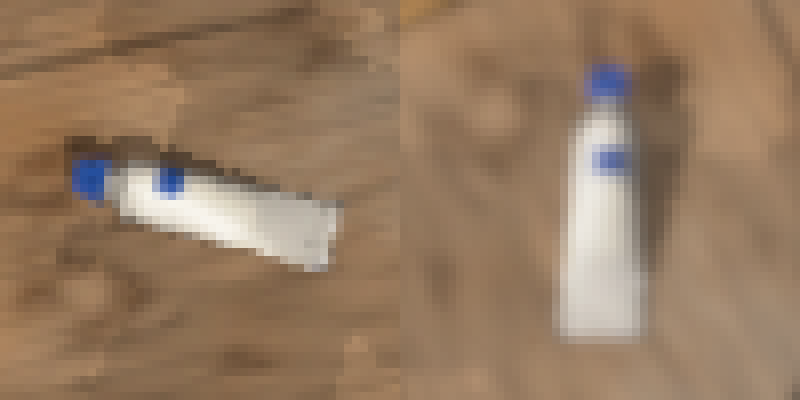

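The tube crop shows the blue cap end at scene (212,143) and top (360,138). The tail end is at scene (244,150) and top (359,172). I move toward the bin and compute the tube pose.

```bash
python3 - <<'E'
import pickle;from h import *
d=pickle.load(open("d0.pkl","rb"))
for n,a,b in(("scene",(211.5,142.7),(244.1,150.2)),("top",(359.4,137.6),(358.7,171.7))):
    P=plane(d[n],[a,b],.012)[:,:2]*1000;e=P[0]-P[1];print(n,P.round(),P.mean(0),np.hypot(*e),np.degrees(np.arctan2(e[1],e[0])))
E
python3 -m inch '[[-0.35,0.278,-0.03,0,0,17.6,0],[-0.35,0.278,-0.03,0,0,17.6,0],[-0.35,0.278,-0.03,0,0,17.6,0],[-0.35,0.278,-0.03,0,0,17.6,0],[-0.35,0.278,-0.03,0,0,17.6,0]]' 20
python3 -m inch '[[-0.175,0.139,-0.015,0,0,0,0],[-0.175,0.139,-0.015,0,0,0,0],[-0.175,0.139,-0.015,0,0,0,0],[-0.175,0.139,-0.015,0,0,0,0],[-0.175,0.139,-0.015,0,0,0,0]]'
python3 -c "
from h import *;from station import arm
goto(arm.sense(),binP(45),250,93.2)"
```

```text
scene [[ 513. -285.]
 [ 432. -235.]] [ 472.16716746 -259.7313708 ] 95.35845097977253 -31.611446232797586
top [[ 513. -289.]
 [ 426. -244.]] [ 469.58095946 -266.5089138 ] 97.53911550571482 -27.150733244268636
clock: 0.6
eef_pos: [0.3476, -0.3722, 0.2387]
orientation: [-0.028, 1.0, 0.0, -0.0]
wrist_force: [1.2, -0.4, -0.3]
opening: 0.0549
grasp_force: 0.0
clock: 1.1
eef_pos: [0.5165, -0.2227, 0.2537]
orientation: [-0.03, 1.0, 0.0, 0.0]
wrist_force: [0.9, -0.2, 0.3]
opening: 0.0146
grasp_force: 0.0
pos [ 516.5 -222.7  253.7] yaw 93.4 -> shift [0.0288 0.4565 0.0038] turn [0.  0.  0.2]
```

```bash
python3 -m inch '[[0.029,0.457,0.004,0,0,0,0],[0.029,0.457,0.004,0,0,0,0],[0.029,0.457,0.004,0,0,0,0],[0.029,0.457,0.004,0,0,0,0],[0.029,0.457,0.004,0,0,0,0]]' >/dev/null
python3 -m inch '[[0.015,0.21,0,0,0,0,0],[0.015,0.21,0,0,0,0,0],[0.015,0.21,0,0,0,0,0],[0.015,0.21,0,0,0,0,0],[0.015,0.21,0,0,0,0,0]]'
python3 -c "
from h import *;from station import arm
goto(arm.sense(),binP(45),162,93.2)"
```

```text
clock: 2.1
eef_pos: [0.4565, 0.2357, 0.2512]
orientation: [-0.031, 1.0, 0.0, -0.0]
wrist_force: [-0.9, -0.2, -1.2]
opening: 0.0004
grasp_force: 0.0
pos [456.5 235.7 251.2] yaw 93.5 -> shift [-0.0036 -0.0047  0.0892] turn [ 0.  -0.   0.3]
```

```bash
python3 -m inch '[[-0.004,-0.005,0.05,0,0,0,0],[-0.004,-0.005,0.089,0,0,0,0],[-0.004,-0.005,0.089,0,0,0,0]]'
python3 -m inch '[[0,-0.005,0,0,0,0,0],[0,-0.012,0.001,0,0,0,0],[0,-0.02,0.002,0,0,0,0],[0,-0.03,0.005,0,0,0,0],[0,-0.04,0.008,0,0,0,0]]'
python3 -m inch '[[0,-0.012,0.004,0,0,0,0],[0,-0.024,0.008,0,0,0,0],[0,-0.036,0.013,0,0,0,0],[0,-0.048,0.018,0,0,0,0],[0,-0.056,0.02,0,0,0,0]]'
python3 - <<'E'
from station import arm
from h import *
im=arm.get_image("scene");cv2.imwrite("pics/open1.png",im["img"][:,:,::-1]);goto(arm.sense(),binP(140),135,93.2)
E
```

```text
clock: 2.4
eef_pos: [0.4581, 0.224, 0.1574]
orientation: [-0.028, 1.0, -0.004, -0.005]
wrist_force: [-0.4, -0.9, 1.0]
opening: 0.0004
grasp_force: 0.0
clock: 2.9
eef_pos: [0.4651, 0.1866, 0.1566]
orientation: [-0.028, 1.0, 0.001, 0.002]
wrist_force: [0.2, 1.1, 0.3]
opening: 0.0005
grasp_force: 0.3
clock: 3.4
eef_pos: [0.4665, 0.1294, 0.1339]
orientation: [-0.028, 1.0, -0.001, -0.001]
wrist_force: [-0.2, -0.4, 0.7]
opening: 0.0002
grasp_force: 0.0
pos [466.3 128.8 133.8] yaw 93.2 -> shift [ 0.0002  0.0076 -0.0012] turn [-0.1 -0.1 -0. ]
```

View pics/open1.png

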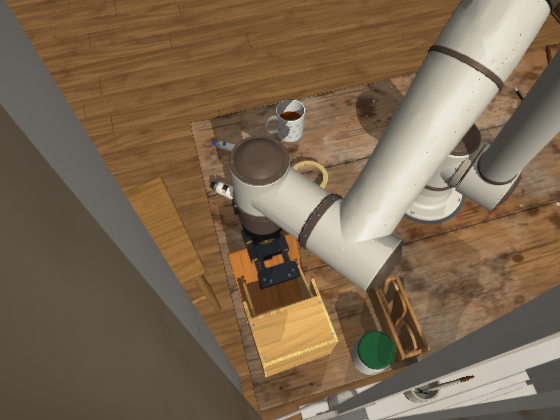

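The bin is open: its brown panel now leans forward at (265,265). Next I raise the arm and move over the tube.

```bash
python3 -m inch '[[0,0,-0.05,0,0,0,0],[0,0,-0.09,0,0,0,0],[0,-0.05,-0.09,0,0,8,0],[0,-0.1,-0.09,0,0,16,0.5],[0,-0.14,-0.09,0,0,24,1]]' >/dev/null
python3 -c "
from h import *;from station import arm
goto(arm.sense(),[471,-263],150,60.6)"
```

```text
pos [474.9 -10.4 225.3] yaw 69.0 -> shift [-0.087  -0.2372  0.0753] turn [0.  0.1 8.4]
```

```bash
python3 -m inch '[[-0.087,-0.237,0.02,0,0,8.4,1],[-0.087,-0.237,0.02,0,0,8.4,1],[-0.087,-0.237,0.02,0,0,8.4,1],[-0.087,-0.237,0.02,0,0,8.4,1],[-0.087,-0.237,0.02,0,0,8.4,1]]'
python3 -m inch '[[0,0,0,0,0,0,1],[0,0,0,0,0,0,1]]'
python3 - <<'E'
from h import *;from station import arm
im=arm.get_image("top");cv2.imwrite("pics/b.png",im["img"][:,:,::-1]);goto(arm.sense(),[471,-263],4,60.6)
P=cloud(im);q=P[100:260,120:300].reshape(-1,3)
# bin panel lip check
w=(q-np.r_[L/1000,0]);F=70+w[:,:2]@f*1000;sd=w[:,:2]@np.array([.9985,.055])*1000;z=q[:,2]*1000
m=(abs(sd)<85)&(F>150)&(F<200)&(z>90)&(z<160);print(m.sum(),F[m].max(),z[m].max(),np.percentile(sd[m],[1,99]))
E
```

```text
clock: 4.45
eef_pos: [0.4721, -0.2601, 0.205]
orientation: [0.252, 0.968, -0.0, 0.0]
wrist_force: [1.2, 0.2, -0.5]
opening: 0.0487
grasp_force: 0.0
clock: 4.65
eef_pos: [0.4718, -0.2591, 0.2044]
orientation: [0.253, 0.967, 0.0, -0.001]
wrist_force: [0.6, 0.3, -0.5]
opening: 0.0642
grasp_force: 0.0
pos [ 472.1 -258.   204.8] yaw 60.8 -> shift [-0.0016 -0.0049  0.2008] turn [-0.  -0.   0.2]
805 182.3799455794623 148.19760277378072 [-74.43662027  71.68627209]
```

View pics/b.png

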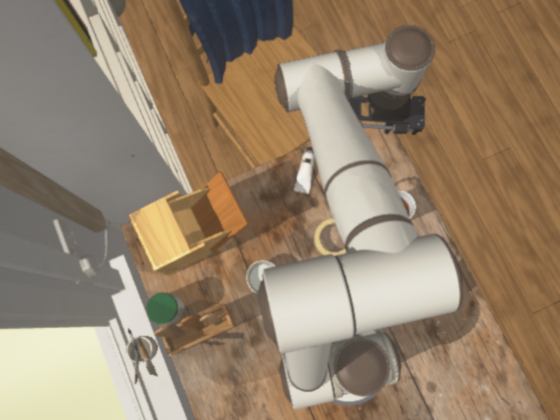

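The bin is fully open at (200,225) and its lip measures as expected. The gripper is above the tube, so I descend and grasp.

```bash
python3 -m inch '[[-0.001,-0.003,0.05,0,0,0,1],[-0.001,-0.003,0.1,0,0,0,1],[-0.001,-0.003,0.15,0,0,0,1],[-0.001,-0.003,0.185,0,0,0,1],[-0.001,-0.003,0.199,0,0,0,1]]'
python3 -m inch '[[0,0,0,0,0,0,1],[0,0,0,0,0,0,0],[0,0,0,0,0,0,0],[0,0,0,0,0,0,0],[0,0,0,0,0,0,0]]' 15
python3 -m inch '[[0,0,0,0,0,0,0],[0,0,0,0,0,0,0],[0,0,0,0,0,0,0],[0,0,0,0,0,0,0],[0,0,0,0,0,0,0]]' 15
```

```text
clock: 5.2
eef_pos: [0.4699, -0.2586, 0.0028]
orientation: [0.25, 0.968, 0.0, -0.003]
wrist_force: [0.4, -0.2, -0.8]
opening: 0.0866
grasp_force: 0.0
clock: 5.7
eef_pos: [0.4724, -0.2611, 0.0072]
orientation: [0.252, 0.968, 0.0, 0.001]
wrist_force: [0.3, 0.6, 0.4]
opening: 0.063
grasp_force: 0.0
clock: 6.2
eef_pos: [0.4716, -0.2611, 0.006]
orientation: [0.252, 0.968, -0.0, -0.0]
wrist_force: [-1.4, -0.9, 0.6]
opening: 0.0248
grasp_force: 14.6
```

```bash
python3 -m inch '[[0,0,-0.05,0,0,0,0],[0,0,-0.1,0,0,0,0],[0,0,-0.15,0,0,0,0],[0,0,-0.2,0,0,0,0],[0,0,-0.23,0,0,0,0]]'
python3 -c "
from h import *;from station import arm
goto(arm.sense(),binP(78),235,93.2)"
```

```text
clock: 6.7
eef_pos: [0.4728, -0.2615, 0.2405]
orientation: [0.252, 0.968, -0.0, 0.003]
wrist_force: [1.7, 0.3, -1.1]
opening: 0.0247
grasp_force: 14.6
pos [ 472.8 -261.5  240.5] yaw 60.9 -> shift [0.2331 0.3965 0.0045] turn [ -0.    0.4 -32.3]
```

```bash
python3 -m inch '[[0.023,0.04,0,0,0,-6,0],[0.046,0.079,0,0,0,-12,0],[0.07,0.119,0,0,0,-20,0],[0.093,0.159,0,0,0,-28,0],[0.117,0.198,0,0,0,-32.3,0]]'
python3 -c "
from h import *;from station import arm
goto(arm.sense(),binP(78),235,93.2)"
python3 -m inch '[[-0.005,0.04,0,0,0,0,0],[-0.005,0.08,0,0,0,0,0],[-0.004,0.12,0,0,0,0,0],[-0.003,0.16,0,0,0,0,0],[-0.002,0.198,0,0,0,0,0]]'
python3 - <<'E'
from h import *;from station import arm
for n in("scene","top"):
    im=arm.get_image(n);cv2.imwrite(f"pics/p_{n}.png",im["img"][:,:,::-1])
a=cv2.imread("pics/p_scene.png")[170:350,180:380];b=cv2.imread("pics/p_top.png")[130:310,90:290]
cv2.imwrite("pics/p.png",cv2.resize(np.hstack([a,b]),None,fx=2,fy=2))
goto(arm.sense(),binP(78),90,93.2)
E
```

```text
clock: 7.2
eef_pos: [0.4655, -0.0294, 0.236]
orientation: [-0.029, 1.0, 0.0, 0.0]
wrist_force: [0.8, -1.2, -0.0]
opening: 0.0246
grasp_force: 14.6
pos [465.5 -29.4 236. ] yaw 93.4 -> shift [-0.0101  0.2275  0.001 ] turn [0.  0.  0.2]
clock: 7.7
eef_pos: [0.4565, 0.1683, 0.2359]
orientation: [-0.028, 1.0, 0.0, -0.0]
wrist_force: [1.2, -0.4, 0.0]
opening: 0.0247
grasp_force: 14.6
pos [456.9 170.1 235.7] yaw 93.4 -> shift [-0.007   0.0277  0.1457] turn [0.  0.  0.2]
```

View pics/p.png

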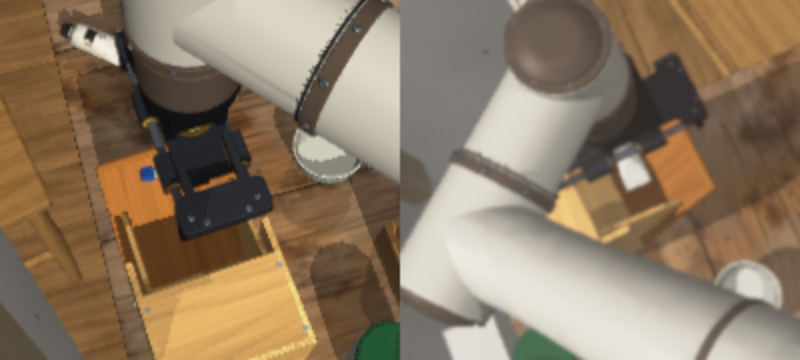

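The tube is held above the open bin. Its cap is visible at scene pixel (254,257) and its tail at about top pixel (210,224); I use these to check its centring.

Run:
```python
from h import *;from station import arm
import cv2
for n,c in(("scene",(254,257)),("top",(209,222))):
    d=arm.get_image(n)
    im=cv2.cvtColor(d["img"],cv2.COLOR_RGB2HSV);u,v=c
    w=im[v-14:v+15,u-14:u+15].astype(int)
    m=((w[...,0]>105)&(w[...,0]<130)&(w[...,1]>130)&(w[...,2]>70)) if n=="scene" else ((w[...,1]<60)&(w[...,2]>110))
    ys,xs=np.where(m);P=plane(d,np.c_[xs+u-14,ys+v-14],.245)[:,:2]*1000-L
    s=P@np.array([.9985,.055]);print(n,m.sum(),np.percentile(s,[1,10,50,90,99]).round(1),(70+P@f).mean())
```

```text
scene 35 [28.5 30.1 34.1 38.2 39.7] 106.85878455981178
top 213 [-57.6 -54.4 -40.5 -25.4 -19.5] 107.46120888893132
```

```bash
python3 -m inch '[[-0.008,0.028,0,0,0,0,0],[-0.008,0.028,0.04,0,0,0,0],[-0.008,0.028,0.08,0,0,0,0],[-0.008,0.028,0.115,0,0,0,0],[-0.008,0.028,0.115,0,0,0,0]]'
python3 -m inch '[[0,0,0.01,0,0,0,0],[0,0,0.02,0,0,0,0],[0,0,0.03,0,0,0,0],[0,0,0.03,0,0,0,0]]'
```

```text
clock: 8.4
eef_pos: [0.4606, 0.1915, 0.1167]
orientation: [-0.026, 1.0, -0.003, -0.005]
wrist_force: [-0.8, -0.5, -0.3]
opening: 0.0247
grasp_force: 14.6
clock: 8.8
eef_pos: [0.4632, 0.1947, 0.0904]
orientation: [-0.027, 1.0, -0.0, -0.001]
wrist_force: [-0.6, -0.5, -0.9]
opening: 0.0247
grasp_force: 14.6
```

```bash
python3 -m inch '[[0,0,0,0,0,0,0.5],[0,0,0,0,0,0,0.5],[0,0,0,0,0,0,0.5],[0,0,0,0,0,0,0.5],[0,0,0,0,0,0,0.5]]'
python3 -m inch '[[0,0,-0.04,0,0,0,0.5],[0,0,-0.08,0,0,0,0.5],[0,0,-0.12,0,0,0,0.4],[0,-0.05,-0.15,0,0,0,0.2],[0,-0.1,-0.15,0,0,0,0]]'
python3 -m inch '[[0,-0.05,0,0,0,0,0],[0,-0.1,0,0,0,0,0],[0,-0.1,0,0,0,0,0]]'
python3 - <<'E'
from h import *;from station import arm
for n in("scene","top"):
    im=arm.get_image(n);cv2.imwrite(f"pics/r_{n}.png",im["img"][:,:,::-1])
a=cv2.imread("pics/r_scene.png")[200:380,200:400];b=cv2.imread("pics/r_top.png")[130:310,90:290]
cv2.imwrite("pics/r.png",cv2.resize(np.hstack([a,b]),None,fx=2,fy=2))
goto(arm.sense(),binP(205),125,93.2)
E
```

```text
clock: 9.3
eef_pos: [0.4638, 0.1952, 0.0913]
orientation: [-0.028, 1.0, 0.0, 0.0]
wrist_force: [0.8, 0.8, 0.2]
opening: 0.0428
grasp_force: 0.0
clock: 9.8
eef_pos: [0.4708, 0.1033, 0.2447]
orientation: [-0.03, 1.0, 0.002, 0.004]
wrist_force: [1.2, -0.6, 0.1]
opening: 0.0273
grasp_force: 0.0
clock: 10.1
eef_pos: [0.4736, -0.0019, 0.2408]
orientation: [-0.024, 1.0, -0.0, -0.0]
wrist_force: [0.1, 0.5, -0.3]
opening: 0.0047
grasp_force: 0.0
pos [474.1   1.5 240.6] yaw 93.0 -> shift [0.0013 0.0701 0.1156] turn [ 0.   0.  -0.2]
```

View pics/r.png

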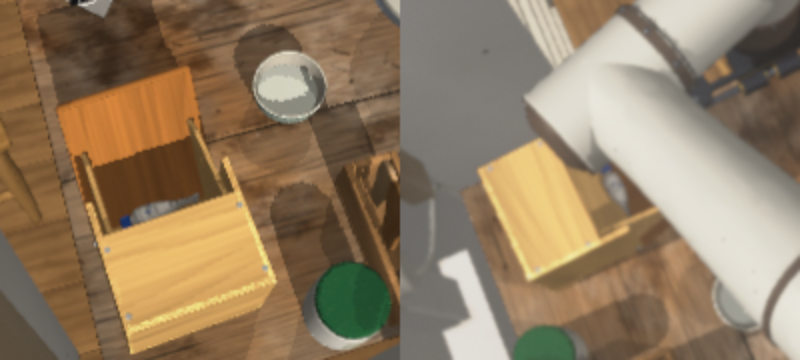

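The white tube with its blue cap lies in the open bin at crop (160,212). The gripper is clear of it, so I close the bin from the front.

```bash
python3 -m inch '[[0.001,0.04,0,0,0,0,0],[0.001,0.07,0.03,0,0,0,0],[0.001,0.07,0.07,0,0,0,0],[0.001,0.07,0.108,0,0,0,0],[0.001,0.07,0.108,0,0,0,0]]'
python3 -m inch '[[0,0.01,0,0,0,0,0],[0,0.02,0,0,0,0,0],[0,0.03,0,0,0,0,0],[0,0.04,0,0,0,0,0],[0,0.05,0,0,0,0,0]]'
python3 -m inch '[[0,0.01,0,0,0,0,0],[0,0.02,0,0,0,0,0],[0,0.03,0,0,0,0,0],[0,0.04,0,0,0,0,0],[0,0.045,0,0,0,0,0]]'
python3 -c "
from h import *;from station import arm
goto(arm.sense(),binP(88),135,93.2)"
```

```text
clock: 10.7
eef_pos: [0.4656, 0.0727, 0.1281]
orientation: [-0.028, 1.0, -0.002, -0.005]
wrist_force: [0.1, 0.4, 0.5]
opening: 0.0006
grasp_force: 0.0
clock: 11.2
eef_pos: [0.4673, 0.1237, 0.1337]
orientation: [-0.028, 1.0, 0.001, 0.001]
wrist_force: [0.8, -1.5, 1.9]
opening: 0.0002
grasp_force: 0.9
clock: 11.7
eef_pos: [0.464, 0.1668, 0.1326]
orientation: [-0.028, 1.0, -0.002, -0.001]
wrist_force: [2.6, -9.7, 5.5]
opening: 0.0008
grasp_force: 4.8
pos [464.  166.8 132.6] yaw 93.2 -> shift [-0.      0.0216 -0.0025] turn [-0.2 -0.1  0. ]
```

```bash
python3 -m inch '[[0,0.005,0,0,0,0,0],[0,0.01,0,0,0,0,0],[0,0.015,0,0,0,0,0],[0,0.02,0,0,0,0,0],[0,0.022,0,0,0,0,0]]'
python3 -m inch '[[0,0.001,0,0,0,0,0],[0,0.002,0,0,0,0,0],[0,0.002,0,0,0,0,0]]'
```

```text
clock: 12.2
eef_pos: [0.4628, 0.1858, 0.1324]
orientation: [-0.028, 1.0, -0.004, -0.001]
wrist_force: [8.2, -20.0, 3.0]
opening: 0.0007
grasp_force: 10.5
clock: 12.5
eef_pos: [0.4627, 0.1857, 0.1324]
orientation: [-0.027, 1.0, -0.005, -0.002]
wrist_force: [8.8, -21.8, 2.8]
opening: 0.0003
grasp_force: 10.9
```

```bash
python3 -m inch '[[0,-0.01,0,0,0,0,0],[0,-0.03,0,0,0,0,0],[0,-0.06,-0.02,0,0,0,0],[0,-0.1,-0.06,0,0,0,0],[0,-0.15,-0.1,0,0,0,0]]'
python3 -m inch '[[0,-0.05,0,0,0,0,0],[0,-0.1,0,0,0,0,0],[0,-0.15,0,0,0,0,0],[0,-0.15,0,0,0,0,0],[0,-0.15,0,0,0,0,0]]'
python3 - <<'E'
from h import *;from station import arm
for n in("scene","top"):
    im=arm.get_image(n);cv2.imwrite(f"pics/s_{n}.png",im["img"][:,:,::-1])
    q=cloud(im).reshape(-1,3)*1000;w=q[:,:2]-L;F=70+w@f;s=w@np.array([.9985,.055])
    m=(abs(s)<72)&(F>40)&(F<130)&(q[:,2]>176)&(q[:,2]<192);print(n,m.sum(),np.percentile(F[m],[2,50,98]) if m.sum() else 0,np.percentile(q[m,2],98) if m.sum() else 0)
a=cv2.imread("pics/s_scene.png")[70:380,180:400];b=cv2.imread("pics/s_top.png")[100:410,90:310]
cv2.imwrite("pics/s.png",cv2.resize(np.hstack([a,b]),None,fx=1.8,fy=1.8))
E
```

```text
clock: 13.0
eef_pos: [0.4702, 0.0571, 0.2203]
orientation: [-0.028, 1.0, 0.0, -0.0]
wrist_force: [1.3, 0.1, -0.1]
opening: 0.0005
grasp_force: 0.0
clock: 13.5
eef_pos: [0.4784, -0.093, 0.219]
orientation: [-0.026, 1.0, 0.0, -0.0]
wrist_force: [-0.1, 0.3, -0.7]
opening: 0.0008
grasp_force: 0.0
scene 464 [62.20924988 65.59567621 71.95641947] 189.84213567159773
top 268 [67.58883345 72.54089935 77.24706612] 191.0895571807086
```

View pics/s.png

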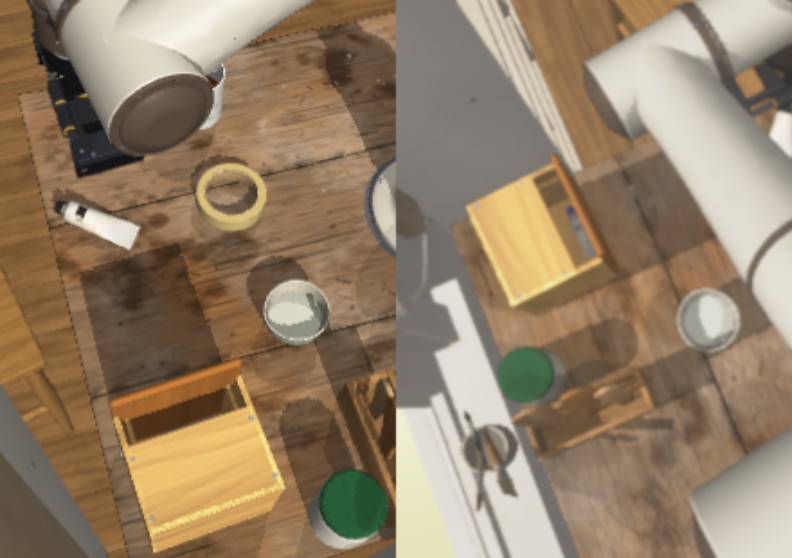

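The panel is back at its original position, so the bin is shut. The tube is visible inside through the slot, the big tube and mug look undisturbed, and the arm is clear.

```bash
python3 -c "
from station import arm
print(arm.hand_in())"
```

```text
the job is handed in; nothing more can be done
None
```

The small tube is in the bin, the bin measures shut to within about 2 mm of its starting position, the big tube and mug look untouched in the last pictures, and the job is handed in at about 13.6 s; no verdict was returned.

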